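# Close the leaf of a drill jig over its blank

### The job

Get the drill jig ready for drilling, working with the fingertips only: push the pine blank along its channel until its end is right up against the end stop, then fold the hinged metal leaf over until it lies flat over the blank, and push the leaf by its upright tab so that its free edge tucks fully beneath the steel keeper lip. Do not pick anything up, and leave the things around the jig where they are.

Things in the scene. Friction and masses are not known exactly. Their poses are not given: they have to be found in the camera images.
- jig: Drill jig screwed to the bench: plywood base 205 x 220 x 18 mm (jig x -115 to +90 mm, y -100 to +120 mm). Origin: on the bench top, under the channel's centre line and the leaf's middle; z up. Jig x runs along the channel to the end stop (the end away from the robot); jig y points to the hinge side, the keeper lip is at -y. Its yaw is -0.15 to 0.30 rad.
- channel_mid (a point): Channel floor (base top, z = 18 mm) above the jig's origin. The channel runs along jig x at y = 0 between two wooden rails 12 mm high and 12 mm wide, x -70 to +70 mm, inner faces at y = +-17 mm. Base and bench are open in front of it.
- stop_face (a point): Middle of the end stop's face, on the channel's centre line at jig x = +70 mm, 33 mm above the bench. The stop is a wooden block 62 mm wide, 16 thick and 28 high over the base.
- cheek_near (a point): Middle of the top of the hinge cheek nearer the robot. Two wooden cheeks hold the pin, each 14 (x) x 48 (y) mm, centred at jig x = +-46, y = 81 mm, tops at z = 64 mm; between them 78 mm are free for leaf and fingers.
- landing (a point): Top of the wooden landing block (z = 49.5 mm, jig y -98 to -58 mm) that the leaf's edge slides on beneath the lip.
- lip_edge (a point): Middle of the keeper lip's inner edge at jig y = -66 mm, z = 62 mm, half-way through the 4 mm steel plate (70 mm along jig x, reaching back to y = -97). Its underside is 10.5 mm above the landing block, its top at z = 64 mm.
- blank: Pine blank, 30 x 140 x 30 mm, about 0.08 kg, lying loose in the channel on the jig's base with its length along jig x. Origin: centre of its underside; its own y is its length, +y towards the end stop. It starts 15 to 32 mm short of the stop; home, its near end is at jig x = -70 mm.
- blank_far_end (a point): Centre of the blank's end face towards the end stop.
- blank_near_end (a point): Centre of the blank's end face towards the robot, the face to push on.
- leaf (a joint): Angle of the hinged leaf, rad: 0 = folded flat over the blank, 1.57 = upright, up to 1.95 leaning back. The leaf is an aluminium plate 70 (jig x) x 150 x 8 mm, 0.18 kg. Its stiff pivot holds it where left above about 0.5 rad; below that it may sink by its own weight; 1 to 2 N at its end turns it. Flat, its underside is at z = 49.5 mm (1.5 mm above the blank), its top at 57.5 mm.
- leaf_slide (a joint): Travel of the hinge pin along its slots to the keeper, m: 0 = drawn back, 0.014 = fully forward. It carries the whole leaf in jig -y, takes about 4 N and stays where left. Drawn back (0 to 2 mm at the start) the free edge comes down 2 to 4 mm clear of the lip; forward, the leaf would strike the lip from above; flat and fully forward, the edge is 10 mm beneath the lip.
- leaf_pin (a point): Middle of the hinge pin, parallel to jig x, at jig y = 88 mm less the slide travel, z = 53.5 mm. Axes turn with the leaf: -y runs along it to the free edge, z is the normal of its top face, which looks to the hinge side (jig +y) when the leaf stands upright; push there to fold it.
- leaf_edge (a point): Middle of the leaf's free edge, 150 mm from the pin, half-way through its thickness.
- leaf_tab (a point): Middle of the push face of the leaf's tab: an upright aluminium tab 40 mm wide (jig x), 5 mm thick, 24 mm proud of the leaf's top face; the push face is 42.5 mm from the pin and looks to the hinge; this point is 14 mm above the leaf's top face.
- leaf_bush (a point): Top of the steel drill bush collar on the leaf's top face: 22 mm across, 6 mm proud, 88 mm from the pin. The leaf's face beyond it, 100 to 150 mm from the pin, is plain.
- glue_bottle: Bystander: white glue bottle with yellow nozzle, 54 x 54 x 168 mm, standing. Origin: centre of its foot.
- tape_measure: Bystander: yellow tape measure lying flat, 79 x 86 x 35 mm. Origin: centre underneath.
- masking_tape: Bystander: roll of cream masking tape lying flat, 85 mm across, 19 mm high. Origin: centre underneath.
- sanding_block: Bystander: brown cork sanding block, 62 x 100 x 32 mm. Origin: centre underneath.

How it is judged:
On the way, in this order (a step that is already met when the one before it is completed fails the run):
1. the blank is pushed home, its end within 3 mm of the end stop, while the leaf still stands open (x of blank_far_end in the frame of jig above 0.067 m and z of blank in the frame of jig between 0.015 and 0.022 m and angle between blank's own z axis and vertical below 0.05 rad and value of joint leaf above 1 rad), for 0.2 s.
2. the leaf is folded down flat over the blank (value of joint leaf below 0.06 rad), for 0.1 s.
3. the leaf is pushed forward, its edge tucked beneath the keeper lip (value of joint leaf below 0.06 rad and value of joint leaf_slide above 0.011 m), for 0.2 s.
At the end, for the whole second after the job is handed in: The blank lies in the channel with its end within 3 mm of the end stop; the leaf is flat (below 0.06 rad) and within 3 mm of its full 14 mm travel, its edge at least 6 mm beneath the keeper lip; everything at rest (all of step 3 and x of blank_far_end in the frame of jig above 0.067 m and z of blank in the frame of jig between 0.015 and 0.022 m and angle between blank's own z axis and vertical below 0.05 rad and y of leaf_edge in the frame of lip_edge below -0.006 m and z of leaf_edge in the frame of lip_edge below -0.004 m and linear speed of blank below 0.01 m/s); the robot touches nothing.
It fails at once if the blank is lifted or tipped out of its channel (z of blank in the frame of jig above 0.028 m or angle between blank's own z axis and vertical above 0.25 rad).
It fails at once if the glue bottle is moved more than 20 mm or knocked over (distance of glue_bottle from where it was at the start of the episode above 0.02 m or angle between glue_bottle's own z axis and vertical above 0.3 rad).
It fails at once if the tape measure is moved more than 20 mm or knocked over (distance of tape_measure from where it was at the start of the episode above 0.02 m or angle between tape_measure's own z axis and vertical above 0.3 rad).
It fails at once if the masking tape is moved more than 20 mm or knocked over (distance of masking_tape from where it was at the start of the episode above 0.02 m or angle between masking_tape's own z axis and vertical above 0.3 rad).
It fails at once if the sanding block is moved more than 20 mm or knocked over (distance of sanding_block from where it was at the start of the episode above 0.02 m or angle between sanding_block's own z axis and vertical above 0.3 rad).
It also fails if it takes over 58 s, if anything falls off the work surface, if the arm or the gripper's body presses on something with over 40 N, if the wrist force passes 120 N, or if a joint passes its speed limit or range.

### The arm

A 7-joint arm with a two-finger parallel gripper is mounted at the origin on a cart in front of the work surface, level with it; the furniture and walls round the work are solid. World frame = base frame: x ahead of the robot, y to its left, z up, the work surface at z = 0. Lengths are in m, angles in rad, forces in N, time in s.
With the tool pointing down it reaches from about 0.425 to 0.925 m from the base axis. Payload 6.8 kg.
Tool frame: the origin (TCP) lies at the very end of the fingers, on their centre line; the grasp point (between the pads) lies 19 mm behind it; z points along the fingers, y is the line along which they close (so a half turn about z gives the same grasp; the last joint's range is limited). The gripper opens to 85 mm and grips with 20 to 120 N. Pads are 22 mm wide; open, the fingers measure 114 mm over their backs; the gripper's body (76 mm by 85 mm) begins 54 mm behind the grasp point. The pads swing forward as they close: fully open they stand 13 mm farther back than shut.
Start: joints at [-1.407, 0.477, 0.022, 1.555, -0.011, 1.109, -0.083], TCP at [0.181, 0.65, 0.231] pointing down, gripper open.
Joint ranges: [-2.96, 2.96], [-0.34, 2.1], [-1.41, 1.46], [0.24, 2.44], [-1.37, 4.51], [0.17, 1.92], [-2.96, 2.96]. Speed limits (rad/s): [2.39, 2.39, 3.14, 3.14, 3.14, 3.14, 3.14].

### API

Orientations are given as a rotation vector (axis times angle).
In Python, from bench import r gives the robot as it stands.
- The arm moves only by the shell command python3 -m jog 'ROWS' [FORCE]. ROWS is JSON, a list of rows, each an object of numbers: "fingers": the finger opening in m, from 0 to 0.0854; "x", "y", "z": the shift along the tool's x, y, z in m; "rx", "ry", "rz": the turn, a rotation vector about the tool's x, y, z in degrees. In form: [{"fingers": .., "x": .., "y": .., "z": .., "rx": .., "ry": .., "rz": ..}, ...]. A call has 1 to 8 rows; each row shifts and turns the commanded pose from where the row before left it, along the tool's axes as they then stand; what a row does not reach is not made up. A row lasts 1/8 s, in which the tool goes at most 62.5 mm and 10.7 degrees, less where a joint would pass 70% of its speed; a pose out of reach is approached as far as the arm can. A call is refused whole if a number of a shift passes 0.0625 or a number of a turn 10.7, either way. A call with a gripper value outside its range is refused whole. The fingers move at their own pace and stop on an object; FORCE is the grip in N (left out, the last holds). Time passes only in rows, so rows that do not move let the fingers close. It gives the time, the measured TCP pose, the force, the opening and the grip force at its end, in the units of the state.
- r.get_obs(): the state, without advancing time (a new reading comes with each control period).
- r.grab_frame(name): name is "side" or "top" or "wrist"; returns (picture, depth): 384x512x3 uint8, red, green, blue; 384x512 float32, m along the optical axis (not along the pixel's ray), 0 where there is no reading.
- r.get_calibration(name): a dict with "mtx" (3x3 intrinsics, pixels), "extrinsics" (4x4, takes a point from camera to world coordinates). Camera axes: x right, y down, z forward; pixel columns grow to the right and rows downward; lengths in m; the calibration is good to about 2 mm. A picture is of the moment at which its call begins: read the wrist's pose just before it. get_calibration takes no time and is no camera call; for the wrist camera it gives the pose at the moment of the call.
- r.hand_in(): hands the job in; it is judged then, once.
Trained networks look in the newest picture that a camera, given by its name, has taken for a name from the list of things; names that differ only in an ending like _2 or _b are one class to them, and where a whole thing is asked for, a point or a joint stands for the part that bears it (a point fixed in the world has none). Each returns a list of dicts, best first, with "score" (0 to 1); they miss things now and then, are a little off and sometimes report something else, mostly with a low value. They report only what shows in the picture. A call takes as long as a camera call.
- r.search_frame(target, camera): "xyz" ([x, y, z] in m, in world coordinates, good to about 4 mm: the middle of the surface that is visible of it).
- r.landmark_of(target, camera): "xyz" ([x, y, z] in m, in world coordinates, good to about 4 mm: a listed point, or the origin of a listed thing).
The state is a dict: "clock": time; "joints": joint angles; "qvel": joint speeds; "tau": joint torques, N m; "tcp_pos": TCP position; "orientation": TCP orientation; "contact_force": force on the tool from outside, world axes, zero at the start; "moment": the same for the moment, N m; "grip_width": finger opening in m; "gripper_force": force on a finger pad.
Only numpy, scipy, OpenCV 4.12 (cv2) and the standard library are available. Lean on these libraries where they do the work, as an engineer would, in place of code of your own. Each camera call takes 0.05 s, during which the arm holds its last target. There are 200 camera calls.

## Working session

There is one attempt and no reset: what is moved stays moved. The work goes in short steps, Python scripts to look and compute and a shell command to move; the robot and the scene stay as the last step left them, time stands still between calls to the robot, and variables do not carry over. Pictures are saved under pics/ and viewed, at most 10 in all, crops included, and the job is handed in when it is done.

```bash
mkdir -p pics; cat > h.py <<'E'
import numpy as np,cv2
from bench import r
from scipy.spatial.transform import Rotation as R
def save(c,n):
    p,d=r.grab_frame(c); cv2.imwrite(f'pics/{n}.png',p[:,:,::-1]); return p,d
E
python3 - <<'E'
from h import *
a,_=save('top','t');b,_=save('side','s')
cv2.imwrite('pics/both.png',cv2.resize(np.vstack([a,b])[:,:,::-1],(384,576)) if 0 else np.hstack([cv2.resize(a,(400,300)),cv2.resize(b,(400,300))])[:,:,::-1])
for c in('top','side'):
  for n in['channel_mid','stop_face','cheek_near','landing','lip_edge','blank','blank_far_end','blank_near_end','leaf_pin','leaf_edge','leaf_tab','glue_bottle','tape_measure','masking_tape','sanding_block']:
    l=r.landmark_of(n,c)
    print(c,n,[(np.round(q['xyz'],3).tolist(),round(q['score'],2)) for q in l[:2]])
o=r.get_obs();print(o['clock'],o['tcp_pos'],o['orientation'],R.from_rotvec(o['orientation']).as_matrix().round(2))
E
```

```text
top channel_mid [([0.503, -0.182, 0.019], 0.7)]
top stop_face [([0.572, -0.183, 0.036], 0.74)]
top cheek_near [([0.462, -0.098, 0.063], 0.61)]
top landing [([0.496, -0.239, 0.052], 0.66)]
top lip_edge [([0.502, -0.246, 0.063], 0.7)]
top blank [([0.485, -0.179, 0.019], 0.8)]
top blank_far_end [([0.554, -0.186, 0.03], 0.73)]
top blank_near_end [([0.41, -0.174, 0.032], 0.64)]
top leaf_pin [([0.508, -0.093, 0.053], 0.48)]
top leaf_edge [([0.507, -0.106, 0.2], 0.67)]
top leaf_tab [([0.509, -0.078, 0.097], 0.79), ([0.494, -0.242, 0.051], 0.55)]
top glue_bottle [([0.528, -0.455, 0.004], 0.55)]
top tape_measure [([0.41, -0.486, 0.0], 0.89)]
top masking_tape [([0.522, 0.053, 0.001], 0.69)]
top sanding_block [([0.387, 0.05, -0.002], 0.57)]
side channel_mid [([0.505, -0.179, 0.018], 0.92), ([0.509, -0.083, 0.099], 0.28)]
side stop_face [([0.572, -0.185, 0.04], 0.88)]
side cheek_near [([0.457, -0.097, 0.065], 0.92), ([0.502, -0.18, 0.015], 0.35)]
side landing [([0.5, -0.241, 0.049], 0.62)]
side lip_edge [([0.496, -0.247, 0.056], 0.73)]
side blank [([0.48, -0.181, 0.017], 0.96)]
side blank_far_end []
side blank_near_end [([0.415, -0.174, 0.037], 0.66)]
side leaf_pin [([0.509, -0.096, 0.054], 0.77)]
side leaf_edge [([0.509, -0.105, 0.206], 0.66)]
side leaf_tab [([0.509, -0.083, 0.099], 0.7)]
side glue_bottle [([0.526, -0.454, -0.003], 0.96)]
side tape_measure [([0.413, -0.484, -0.003], 0.98), ([0.525, 0.051, -0.002], 0.32)]
side masking_tape [([0.522, 0.05, 0.001], 0.88)]
side sanding_block [([0.389, 0.046, 0.004], 0.7)]
1.6 [0.1812127  0.65025699 0.23131226] [-4.25670998e-01 -3.11260574e+00 -7.50152921e-05] [[-0.96  0.27 -0.  ]
 [ 0.27  0.96  0.  ]
 [ 0.    0.   -1.  ]]
```

View pics/both.png

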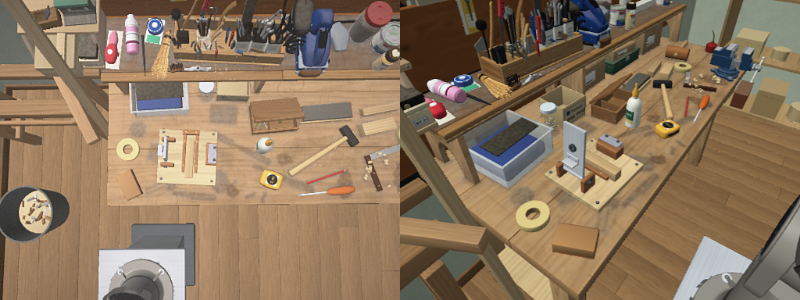

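```bash
python3 -m jog '[{"fingers":0,"x":-0.046,"y":-0.039},{"x":-0.046,"y":-0.039},{"x":-0.046,"y":-0.039},{"x":-0.046,"y":-0.039},{"x":-0.046,"y":-0.039},{"x":-0.046,"y":-0.039},{"x":-0.046,"y":-0.039},{"x":-0.046,"y":-0.039}]'
cat >> h.py <<'E'
def tool(target_jig,J=None):
    """tool-frame displacement (m) to a jig-frame TCP target, and tool x yaw vs jig"""
    o=r.get_obs(); t=np.array(o['tcp_pos']); M=R.from_rotvec(o['orientation']).as_matrix()
    O,w=np.load('jig.npy')[:2],np.load('jig.npy')[2]
    Jm=np.array([[np.cos(w),-np.sin(w),0],[np.sin(w),np.cos(w),0],[0,0,1]])
    jt=Jm.T@(t-[*O,0]); Mj=Jm.T@M
    d=Mj.T@(np.array(target_jig)-jt)
    print('t',round(o['clock'],2),'tcp jig',jt.round(4),'world',t.round(3),'tool move',d.round(4),'norm',round(np.linalg.norm(d),3)); print('toolx,z in jig',Mj[:,0].round(3),Mj[:,2].round(3),'F jig',(Jm.T@np.array(o['contact_force'])).round(2))
E
python3 - <<'E'
from h import *
pj=np.array([[0,0],[70,0],[-46,81],[0,-66],[0,0],[70,0],[-46,81],[0,-66]])/1000
pw=np.array([[.503,-.182],[.572,-.183],[.462,-.098],[.502,-.246],[.505,-.179],[.572,-.185],[.457,-.097],[.496,-.247]])
a=pj-pj.mean(0);b=pw-pw.mean(0)
w=np.arctan2((a[:,0]*b[:,1]-a[:,1]*b[:,0]).sum(),(a*b).sum())
c,s=np.cos(w),np.sin(w);Rm=np.array([[c,-s],[s,c]])
O=pw.mean(0)-Rm@pj.mean(0);np.save('jig.npy',[*O,w]);print(O,w,((pw-O)@Rm-pj).round(4))
for n,q in dict(near=[.4125,-.174],far=[.554,-.186],pin=[.5085,-.0945],edge=[.508,-.1055],tab=[.509,-.081]).items(): print(n,(np.array(q)-O)@Rm)
tool([-.12,0,.15])
E
```

```text
[ 0.50246199 -0.1806006 ] -0.04511200818128902 [[ 0.0006 -0.0014]
 [-0.0004  0.0007]
 [ 0.0019 -0.0003]
 [ 0.0025  0.0006]
 [ 0.0025  0.0017]
 [-0.0003 -0.0013]
 [-0.0032  0.0005]
 [-0.0035 -0.0006]]
near [-0.09016813  0.0025369 ]
far [ 0.05172907 -0.00306971]
pin [0.00214901 0.0862853 ]
edge [0.00214558 0.07527395]
tab [0.0020397  0.09979412]
t 1.6 tcp jig [-0.3584  0.8155  0.2313] world [0.181 0.65  0.231] tool move [-0.4156 -0.7411  0.0813] norm 0.854
toolx,z in jig [-0.974  0.225  0.   ] [-0.  0. -1.] F jig [0.24 0.04 0.36]validation failed for argument at $[0]...
```

```bash
python3 -m jog '[{"fingers":0,"x":-0.046,"y":-0.039,"z":0,"rx":0,"ry":0,"rz":0},{"fingers":0,"x":-0.046,"y":-0.039,"z":0,"rx":0,"ry":0,"rz":0},{"fingers":0,"x":-0.046,"y":-0.039,"z":0,"rx":0,"ry":0,"rz":0},{"fingers":0,"x":-0.046,"y":-0.039,"z":0,"rx":0,"ry":0,"rz":0},{"fingers":0,"x":-0.046,"y":-0.039,"z":0,"rx":0,"ry":0,"rz":0},{"fingers":0,"x":-0.046,"y":-0.039,"z":0,"rx":0,"ry":0,"rz":0},{"fingers":0,"x":-0.046,"y":-0.039,"z":0,"rx":0,"ry":0,"rz":0},{"fingers":0,"x":-0.046,"y":-0.039,"z":0,"rx":0,"ry":0,"rz":0}]'
```

```text
clock: 2.6
tcp_pos: [0.4529, 0.2493, 0.2317]
orientation: [0.425, 3.112, 0.001]
contact_force: [0.8, 0.3, -0.3]
grip_width: -0.0
gripper_force: 0.0
```

```bash
python3 -m jog '[{"fingers":0,"x":-0.0135,"y":-0.05,"z":0,"rx":0,"ry":0,"rz":0},{"fingers":0,"x":-0.0135,"y":-0.05,"z":0,"rx":0,"ry":0,"rz":0},{"fingers":0,"x":-0.0135,"y":-0.05,"z":0,"rx":0,"ry":0,"rz":0},{"fingers":0,"x":-0.0135,"y":-0.05,"z":0,"rx":0,"ry":0,"rz":0},{"fingers":0,"x":-0.0135,"y":-0.05,"z":0,"rx":0,"ry":0,"rz":0},{"fingers":0,"x":0,"y":0,"z":0,"rx":0,"ry":0,"rz":-6.5},{"fingers":0,"x":0,"y":0,"z":0,"rx":0,"ry":0,"rz":-6.5}]'
python3 -c "
from h import *
tool([-.115,0,.15]); print(r.get_obs()['joints'])"
```

```text
clock: 3.48
tcp_pos: [0.4499, -0.0089, 0.2316]
orientation: [0.068, 3.14, 0.001]
contact_force: [-0.4, 0.5, -0.5]
grip_width: -0.0001
gripper_force: 0.0
t 3.48 tcp jig [-0.0603  0.1692  0.2316] world [ 0.45  -0.009  0.232] tool move [ 0.0551 -0.1691  0.0815] norm 0.196
toolx,z in jig [-1.    -0.002 -0.001] [ 0.001  0.    -1.   ] F jig [-0.42  0.44 -0.5 ]
[-0.47180295  0.09396371  0.38045979  2.08949803 -0.04277541  0.9645164
  1.45911151]
```

```bash
python3 -m jog '[{"fingers":0,"x":0.02,"y":-0.042,"z":0,"rx":0,"ry":0,"rz":0},{"fingers":0,"x":0.02,"y":-0.042,"z":0,"rx":0,"ry":0,"rz":0},{"fingers":0,"x":0.015,"y":-0.042,"z":0,"rx":0,"ry":0,"rz":0},{"fingers":0,"x":0,"y":-0.043,"z":0.02,"rx":0,"ry":0,"rz":0},{"fingers":0,"x":0,"y":0,"z":0.05,"rx":0,"ry":0,"rz":0},{"fingers":0,"x":0,"y":0,"z":0.02,"rx":0,"ry":0,"rz":0},{"fingers":0,"x":0,"y":0,"z":0,"rx":0,"ry":0,"rz":0}]'
python3 - <<'E'
from h import *
tool([-.112,0,.035]); print(r.get_obs()['joints'])
a,_=save('wrist','w1');b,_=save('side','s1')
cv2.imwrite('pics/b1.png',np.hstack([cv2.resize(a,(400,300)),b[90:270,150:390].repeat(1,0) if 0 else cv2.resize(b[130:280,180:380],(400,300))])[:,:,::-1])
print([(q['xyz'],q['score']) for q in r.landmark_of('blank_near_end','side')[:1]],[(q['xyz'],q['score']) for q in r.landmark_of('blank_near_end','wrist')[:1]])
E
```

```text
clock: 4.35
tcp_pos: [0.3862, -0.1743, 0.1404]
orientation: [-0.071, -3.138, -0.0]
contact_force: [0.0, 1.0, 0.3]
grip_width: 0.0001
gripper_force: 0.0
t 4.35 tcp jig [-0.1164  0.001   0.1404] world [ 0.386 -0.174  0.14 ] tool move [-0.0047 -0.001   0.1054] norm 0.105
toolx,z in jig [-1.     0.     0.003] [-0.003 -0.    -1.   ] F jig [-0.03  0.96  0.33]
[-0.21178041  0.20802412  0.55418334  2.24423502 -0.16240693  0.7293472
  1.97999452]
[([0.4149, -0.1746, 0.0336], 0.76)] [([0.4067, -0.1735, 0.0316], 0.78)]
```

View pics/b1.png

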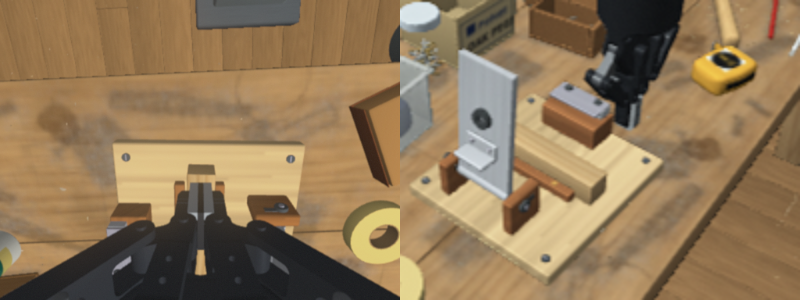

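```bash
python3 -m jog '[{"fingers":0,"x":0,"y":-0.001,"z":0.05,"rx":0,"ry":0,"rz":0},{"fingers":0,"x":0,"y":0,"z":0.04,"rx":0,"ry":0,"rz":0},{"fingers":0,"x":0,"y":0,"z":0.017,"rx":0,"ry":0,"rz":0},{"fingers":0,"x":0,"y":0,"z":0,"rx":0,"ry":0,"rz":0},{"fingers":0,"x":-0.006,"y":0,"z":0,"rx":0,"ry":0,"rz":0},{"fingers":0,"x":-0.006,"y":0,"z":0,"rx":0,"ry":0,"rz":0},{"fingers":0,"x":-0.005,"y":0,"z":0,"rx":0,"ry":0,"rz":0},{"fingers":0,"x":-0.005,"y":0,"z":0,"rx":0,"ry":0,"rz":0}]'
python3 -c "
from h import *
tool([-.081,0,.033])"
```

```text
clock: 5.55
tcp_pos: [0.4096, -0.1764, 0.0346]
orientation: [0.07, 3.141, 0.0]
contact_force: [-2.0, -0.4, 0.6]
grip_width: 0.0001
gripper_force: 0.6
t 5.55 tcp jig [-0.093   0.      0.0346] world [ 0.41  -0.176  0.035] tool move [-0.012  -0.      0.0016] norm 0.012
toolx,z in jig [-1. -0. -0.] [ 0.  0. -1.] F jig [-1.98 -0.47  0.61]
```

Pushing the blank now (2 N). Continue slowly until the stop shows in the force.

```bash
python3 -m jog '[{"fingers":0,"x":-0.004,"y":0,"z":0,"rx":0,"ry":0,"rz":0},{"fingers":0,"x":-0.003,"y":0,"z":0,"rx":0,"ry":0,"rz":0},{"fingers":0,"x":-0.003,"y":0,"z":0,"rx":0,"ry":0,"rz":0},{"fingers":0,"x":0,"y":0,"z":0,"rx":0,"ry":0,"rz":0}]'
python3 -m jog '[{"fingers":0,"x":-0.002,"y":0,"z":0,"rx":0,"ry":0,"rz":0},{"fingers":0,"x":0,"y":0,"z":0,"rx":0,"ry":0,"rz":0}]'
python3 -c "
from h import *
tool([-.081,0,.033])"
```

```text
clock: 6.05
tcp_pos: [0.4197, -0.1769, 0.0343]
orientation: [0.07, 3.14, -0.0]
contact_force: [0.8, -0.6, -0.1]
grip_width: 0.0001
gripper_force: 0.0
clock: 6.3
tcp_pos: [0.4214, -0.177, 0.0343]
orientation: [0.071, 3.141, -0.0]
contact_force: [0.7, -0.4, -0.8]
grip_width: -0.0006
gripper_force: 0.1
t 6.3 tcp jig [-0.0811 -0.      0.0343] world [ 0.421 -0.177  0.034] tool move [-0.0001  0.      0.0013] norm 0.001
toolx,z in jig [-1. -0. -0.] [ 0. -0. -1.] F jig [ 0.68 -0.37 -0.81]
```

```bash
for i in 1; do :; done; python3 -m jog '[{"fingers":0,"x":-0.002,"y":0,"z":0,"rx":0,"ry":0,"rz":0},{"fingers":0,"x":0,"y":0,"z":0,"rx":0,"ry":0,"rz":0}]'
python3 -m jog '[{"fingers":0,"x":-0.002,"y":0,"z":0,"rx":0,"ry":0,"rz":0},{"fingers":0,"x":0,"y":0,"z":0,"rx":0,"ry":0,"rz":0}]'
python3 -c "
from h import *
tool([-.081,0,.033])
for n in ['blank_near_end','blank']: 
  for c in ['side','top']:
    r.grab_frame(c);print(n,c,[(q['xyz'],q['score']) for q in r.landmark_of(n,c)[:1]])"
```

```text
clock: 6.55
tcp_pos: [0.4218, -0.1769, 0.0341]
orientation: [-0.071, -3.138, -0.001]
contact_force: [-5.2, -0.7, 3.4]
grip_width: 0.0003
gripper_force: 2.6
clock: 6.8
tcp_pos: [0.4218, -0.1768, 0.0338]
orientation: [-0.072, -3.135, -0.003]
contact_force: [-10.1, -0.7, 7.9]
grip_width: -0.0003
gripper_force: 4.8
t 6.8 tcp jig [-0.0808  0.0001  0.0338] world [ 0.422 -0.177  0.034] tool move [ 0.0002 -0.0001  0.0008] norm 0.001
toolx,z in jig [-1.     0.001  0.006] [-0.006  0.002 -1.   ] F jig [-10.08  -1.11   7.93]
blank_near_end side [([0.4385, -0.1777, 0.035], 0.55)]
blank_near_end top []
blank side [([0.5003, -0.1788, 0.0145], 0.91)]
blank top [([0.5047, -0.181, 0.0189], 0.59)]
```

```bash
python3 -m jog '[{"fingers":0,"x":0.01,"y":0,"z":0,"rx":0,"ry":0,"rz":0},{"fingers":0,"x":0.01,"y":0,"z":-0.03,"rx":0,"ry":0,"rz":0},{"fingers":0,"x":0,"y":0,"z":-0.06,"rx":0,"ry":0,"rz":0},{"fingers":0,"x":0,"y":0,"z":-0.06,"rx":0,"ry":0,"rz":0},{"fingers":0,"x":0,"y":0,"z":-0.055,"rx":0,"ry":0,"rz":0},{"fingers":0,"x":-0.02,"y":0.045,"z":0,"rx":0,"ry":0,"rz":0},{"fingers":0,"x":-0.04,"y":0.045,"z":0,"rx":0,"ry":0,"rz":0},{"fingers":0,"x":-0.04,"y":0.045,"z":0,"rx":0,"ry":0,"rz":0}]'
python3 -c "
from h import *
tool([0,.115,.178])
for n in ['leaf_edge','blank','leaf_bush','leaf_tab','leaf_pin']: 
  for c in ['side']:
    r.grab_frame(c);print(n,c,[(q['xyz'],q['score']) for q in r.landmark_of(n,c)[:1]])"
```

```text
clock: 8.2
tcp_pos: [0.5129, -0.0441, 0.2401]
orientation: [0.07, 3.138, 0.002]
contact_force: [0.7, -1.2, 0.2]
grip_width: -0.0002
gripper_force: 0.0
t 8.2 tcp jig [0.0043 0.1368 0.2401] world [ 0.513 -0.044  0.24 ] tool move [ 0.0045 -0.0219  0.062 ] norm 0.066
toolx,z in jig [-1.    -0.    -0.003] [ 0.003  0.001 -1.   ] F jig [ 0.78 -1.18  0.23]
leaf_edge side [([0.5112, -0.1049, 0.2034], 0.79)]
blank side [([0.5003, -0.1811, 0.0172], 0.61)]
leaf_bush side [([0.5134, -0.091, 0.1461], 0.82)]
leaf_tab side [([0.5089, -0.0836, 0.097], 0.97)]
leaf_pin side [([0.5053, -0.0985, 0.057], 0.73)]
```

```bash
python3 -m jog '[{"fingers":0,"x":0.003,"y":-0.018,"z":0.03,"rx":0,"ry":0,"rz":0},{"fingers":0,"x":0,"y":0,"z":0.03,"rx":0,"ry":0,"rz":0},{"fingers":0,"x":0,"y":-0.01,"z":0,"rx":0,"ry":0,"rz":0},{"fingers":0,"x":0,"y":-0.01,"z":0,"rx":0,"ry":0,"rz":0},{"fingers":0,"x":0,"y":-0.01,"z":0.002,"rx":0,"ry":0,"rz":0},{"fingers":0,"x":0,"y":-0.01,"z":0.002,"rx":0,"ry":0,"rz":0},{"fingers":0,"x":0,"y":-0.01,"z":0.002,"rx":0,"ry":0,"rz":0},{"fingers":0,"x":0,"y":-0.005,"z":0.002,"rx":0,"ry":0,"rz":0}]'
python3 -c "
from h import *
tool([0,.0588,.174])
for n in ['leaf_edge']: 
  for c in ['side']:
    r.grab_frame(c);print(n,c,[(q['xyz'],q['score']) for q in r.landmark_of(n,c)[:1]])"
```

```text
clock: 9.7
tcp_pos: [0.5049, -0.1195, 0.1713]
orientation: [0.072, 3.141, -0.0]
contact_force: [-0.6, -0.2, 1.0]
grip_width: 0.0001
gripper_force: 0.3
t 9.7 tcp jig [-0.0003  0.0611  0.1713] world [ 0.505 -0.12   0.171] tool move [-0.0003 -0.0023 -0.0027] norm 0.004
toolx,z in jig [-1.     0.001 -0.   ] [ 0. -0. -1.] F jig [-0.63 -0.25  0.96]
leaf_edge side [([0.5108, -0.1431, 0.1999], 0.84)]
```

```bash
python3 -m jog '[{"fingers":0,"x":0,"y":-0.012,"z":0.004,"rx":0,"ry":0,"rz":0},{"fingers":0,"x":0,"y":-0.012,"z":0.005,"rx":0,"ry":0,"rz":0},{"fingers":0,"x":0,"y":-0.012,"z":0.006,"rx":0,"ry":0,"rz":0},{"fingers":0,"x":0,"y":-0.009,"z":0.008,"rx":0,"ry":0,"rz":0},{"fingers":0,"x":0,"y":-0.009,"z":0.009,"rx":0,"ry":0,"rz":0},{"fingers":0,"x":0,"y":-0.009,"z":0.01,"rx":0,"ry":0,"rz":0},{"fingers":0,"x":0,"y":0,"z":0,"rx":0,"ry":0,"rz":0}]'
python3 -c "
from h import *
tool([0,-.0018,.129])
for n in ['leaf_edge']: 
  for c in ['side']:
    r.grab_frame(c);print(n,c,[(q['xyz'],q['score']) for q in r.landmark_of(n,c)[:1]])"
```

```text
clock: 10.68
tcp_pos: [0.5012, -0.1823, 0.1283]
orientation: [-0.073, -3.139, 0.0]
contact_force: [0.3, 0.2, -0.7]
grip_width: -0.0
gripper_force: 0.0
t 10.68 tcp jig [-0.0012 -0.0018  0.1283] world [ 0.501 -0.182  0.128] tool move [-0.0012 -0.     -0.0007] norm 0.001
toolx,z in jig [-1.     0.001  0.002] [-0.002 -0.    -1.   ] F jig [ 0.26  0.22 -0.7 ]
leaf_edge side [([0.5058, -0.2153, 0.1418], 0.8)]
```

```bash
python3 -m jog '[{"fingers":0,"x":0,"y":-0.007,"z":0.011,"rx":0,"ry":0,"rz":0},{"fingers":0,"x":0,"y":-0.006,"z":0.011,"rx":0,"ry":0,"rz":0},{"fingers":0,"x":0,"y":-0.005,"z":0.012,"rx":0,"ry":0,"rz":0},{"fingers":0,"x":0,"y":-0.004,"z":0.012,"rx":0,"ry":0,"rz":0},{"fingers":0,"x":0,"y":-0.002,"z":0.012,"rx":0,"ry":0,"rz":0},{"fingers":0,"x":0,"y":-0.001,"z":0.008,"rx":0,"ry":0,"rz":0},{"fingers":0,"x":0,"y":0,"z":0.004,"rx":0,"ry":0,"rz":0},{"fingers":0,"x":0,"y":0,"z":0.001,"rx":0,"ry":0,"rz":0}]'
python3 - <<'E'
from h import *
tool([0,-.0265,.0565])
b,_=save('side','s2')
cv2.imwrite('pics/b2.png',cv2.resize(b[130:280,180:380],(800,600))[:,:,::-1])
for n in ['leaf_edge','blank']: print(n,[(q['xyz'],q['score']) for q in r.landmark_of(n,'side')[:1]])
E
```

```text
clock: 11.78
tcp_pos: [0.501, -0.2064, 0.0581]
orientation: [-0.07, -3.141, -0.0]
contact_force: [-1.3, 0.0, -0.3]
grip_width: -0.0002
gripper_force: 0.0
t 11.78 tcp jig [-0.0003 -0.0258  0.0581] world [ 0.501 -0.206  0.058] tool move [-0.0003 -0.0007  0.0016] norm 0.002
toolx,z in jig [-1. -0.  0.] [-0.  0. -1.] F jig [-1.3  -0.04 -0.29]
leaf_edge [([0.5011, -0.2429, 0.0564], 0.86)]
blank [([0.5036, -0.181, 0.0138], 0.58)]
```

View pics/b2.png

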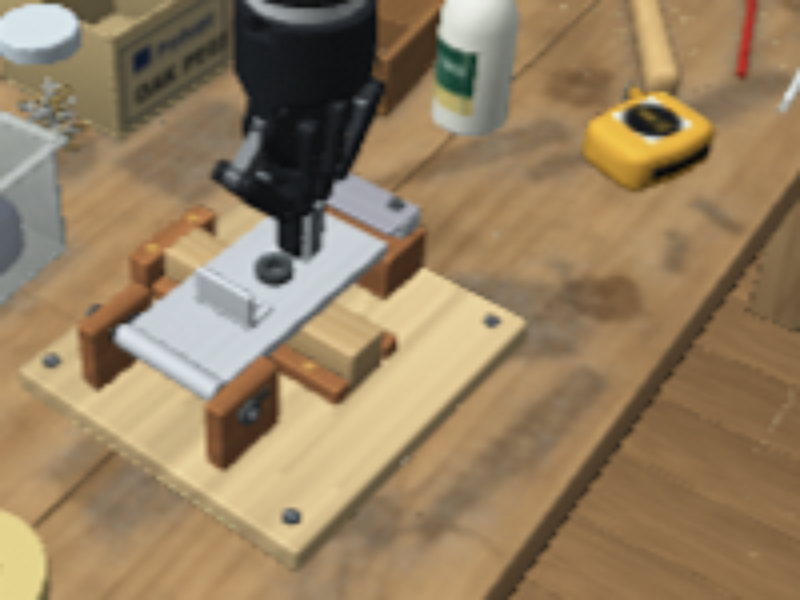

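```bash
python3 -m jog '[{"fingers":0,"x":0,"y":0,"z":0.002,"rx":0,"ry":0,"rz":0},{"fingers":0,"x":0,"y":0,"z":0.002,"rx":0,"ry":0,"rz":0},{"fingers":0,"x":0,"y":0,"z":0,"rx":0,"ry":0,"rz":0}]'
python3 -c "
from h import *
tool([0,.068,.095])"
```

```text
clock: 12.3
tcp_pos: [0.5017, -0.2067, 0.0559]
orientation: [0.071, 3.139, 0.001]
contact_force: [-4.5, 2.3, 17.4]
grip_width: -0.0
gripper_force: 8.3
t 12.3 tcp jig [ 0.0004 -0.0261  0.0559] world [ 0.502 -0.207  0.056] tool move [ 0.0003  0.0941 -0.0391] norm 0.102
toolx,z in jig [-1.     0.    -0.002] [ 0.002  0.001 -1.   ] F jig [-4.63  2.13 17.37]
```

```bash
python3 -m jog '[{"fingers":0,"x":0,"y":0,"z":-0.048,"rx":0,"ry":0,"rz":0},{"fingers":0,"x":0,"y":0.045,"z":0,"rx":0,"ry":0,"rz":0},{"fingers":0,"x":0,"y":0.05,"z":0,"rx":0,"ry":0,"rz":0},{"fingers":0,"x":0,"y":0,"z":0,"rx":0,"ry":0,"rz":0},{"fingers":0,"x":0,"y":0,"z":0.02,"rx":0,"ry":0,"rz":0},{"fingers":0,"x":0,"y":0,"z":0.014,"rx":0,"ry":0,"rz":0},{"fingers":0,"x":0,"y":0,"z":0,"rx":0,"ry":0,"rz":0}]'
python3 - <<'E'
from h import *
tool([0,.0465,.0645])
b,_=save('side','s3')
cv2.imwrite('pics/b3.png',cv2.resize(b[130:280,180:380],(800,600))[:,:,::-1])
for n in ['leaf_edge','leaf_tab','leaf_pin']: print(n,[(q['xyz'],q['score']) for q in r.landmark_of(n,'side')[:1]])
E
```

```text
clock: 13.18
tcp_pos: [0.5043, -0.1123, 0.0673]
orientation: [-0.072, -3.138, 0.0]
contact_force: [0.7, -0.4, 0.2]
grip_width: 0.0
gripper_force: 0.0
t 13.18 tcp jig [-0.0013  0.0683  0.0673] world [ 0.504 -0.112  0.067] tool move [-0.0013 -0.0218  0.0028] norm 0.022
toolx,z in jig [-1.     0.001  0.002] [-0.002 -0.    -1.   ] F jig [ 0.7  -0.41  0.17]
leaf_edge [([0.5023, -0.2426, 0.0569], 0.89)]
leaf_tab [([0.5037, -0.1411, 0.0703], 0.92)]
leaf_pin [([0.5054, -0.1784, 0.0158], 0.66)]
```

View pics/b3.png

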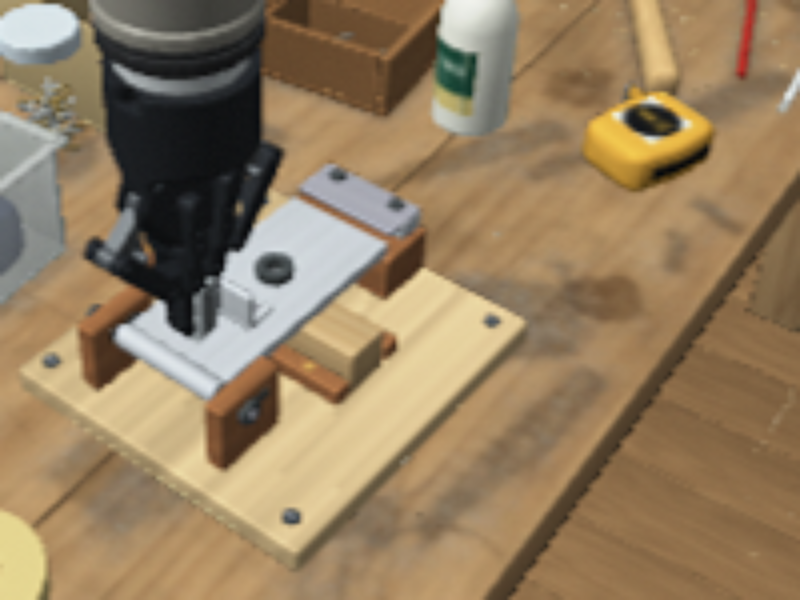

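```bash
python3 -m jog '[{"fingers":0,"x":0,"y":-0.004,"z":0.002,"rx":0,"ry":0,"rz":0},{"fingers":0,"x":0,"y":-0.003,"z":0,"rx":0,"ry":0,"rz":0},{"fingers":0,"x":0,"y":-0.003,"z":0,"rx":0,"ry":0,"rz":0},{"fingers":0,"x":0,"y":-0.003,"z":0,"rx":0,"ry":0,"rz":0},{"fingers":0,"x":0,"y":-0.003,"z":0,"rx":0,"ry":0,"rz":0},{"fingers":0,"x":0,"y":-0.002,"z":0,"rx":0,"ry":0,"rz":0},{"fingers":0,"x":0,"y":0,"z":0,"rx":0,"ry":0,"rz":0}]'
python3 -m jog '[{"fingers":0,"x":0,"y":-0.002,"z":0,"rx":0,"ry":0,"rz":0},{"fingers":0,"x":0,"y":0,"z":0,"rx":0,"ry":0,"rz":0}]'
python3 -m jog '[{"fingers":0,"x":0,"y":-0.002,"z":0,"rx":0,"ry":0,"rz":0},{"fingers":0,"x":0,"y":0,"z":0,"rx":0,"ry":0,"rz":0}]'
python3 -c "
from h import *
tool([0,.0465,.0645]);r.grab_frame('side')
for n in ['leaf_edge','leaf_tab','leaf_bush']: print(n,[(q['xyz'],q['score']) for q in r.landmark_of(n,'side')[:1]])"
```

```text
clock: 14.25
tcp_pos: [0.5044, -0.1294, 0.0663]
orientation: [-0.07, -3.141, -0.001]
contact_force: [0.1, 4.6, 2.0]
grip_width: -0.0
gripper_force: 1.8
clock: 14.5
tcp_pos: [0.5043, -0.1317, 0.0663]
orientation: [-0.071, -3.141, 0.0]
contact_force: [0.7, 3.7, 1.6]
grip_width: -0.0004
gripper_force: 1.7
clock: 14.75
tcp_pos: [0.5042, -0.1339, 0.0663]
orientation: [-0.071, -3.141, 0.0]
contact_force: [0.6, 4.1, 0.7]
grip_width: 0.0002
gripper_force: 1.6
t 14.75 tcp jig [-0.0004  0.0468  0.0663] world [ 0.504 -0.134  0.066] tool move [-0.0004 -0.0003  0.0018] norm 0.002
toolx,z in jig [-1.  0.  0.] [-0. -0. -1.] F jig [0.37 4.15 0.71]
leaf_edge [([0.503, -0.2516, 0.0552], 0.82)]
leaf_tab [([0.5054, -0.15, 0.0728], 0.93)]
leaf_bush [([0.5066, -0.1914, 0.067], 0.83)]
```

Sliding at 4 N; keep on until the end of the slot.

```bash
python3 -m jog '[{"fingers":0,"x":0,"y":-0.002,"z":0,"rx":0,"ry":0,"rz":0},{"fingers":0,"x":0,"y":0,"z":0,"rx":0,"ry":0,"rz":0}]'
python3 -m jog '[{"fingers":0,"x":0,"y":-0.002,"z":0,"rx":0,"ry":0,"rz":0},{"fingers":0,"x":0,"y":0,"z":0,"rx":0,"ry":0,"rz":0}]'
python3 -m jog '[{"fingers":0,"x":0,"y":-0.002,"z":0,"rx":0,"ry":0,"rz":0},{"fingers":0,"x":0,"y":0,"z":0,"rx":0,"ry":0,"rz":0}]'
```

```text
clock: 15.2
tcp_pos: [0.5041, -0.1357, 0.0663]
orientation: [-0.071, -3.141, -0.0]
contact_force: [-1.0, 3.3, 0.7]
grip_width: 0.0002
gripper_force: 1.7
clock: 15.45
tcp_pos: [0.504, -0.1371, 0.0662]
orientation: [-0.07, -3.14, -0.001]
contact_force: [-0.4, 5.5, 1.3]
grip_width: -0.0002
gripper_force: 2.7
clock: 15.7
tcp_pos: [0.504, -0.1373, 0.0662]
orientation: [-0.068, -3.14, -0.005]
contact_force: [-1.1, 9.9, 3.0]
grip_width: 0.0
gripper_force: 5.0
```

```bash
python3 -m jog '[{"fingers":0,"x":0,"y":0.01,"z":0,"rx":0,"ry":0,"rz":0},{"fingers":0,"x":0,"y":0.01,"z":-0.02,"rx":0,"ry":0,"rz":0},{"fingers":0,"x":0,"y":0,"z":-0.06,"rx":0,"ry":0,"rz":0},{"fingers":0,"x":0,"y":0.03,"z":-0.05,"rx":0,"ry":0,"rz":0},{"fingers":0,"x":0,"y":0.05,"z":-0.02,"rx":0,"ry":0,"rz":0},{"fingers":0,"x":0,"y":0,"z":0,"rx":0,"ry":0,"rz":0}]'
python3 - <<'E'
from h import *
a,_=save('side','s4');t,_=save('top','t4')
cv2.imwrite('pics/b4.png',np.hstack([cv2.resize(a[130:280,180:380],(400,300)),cv2.resize(t[155:245,190:310],(400,300))])[:,:,::-1])
w=np.load('jig.npy');Rm=np.array([[np.cos(w[2]),-np.sin(w[2])],[np.sin(w[2]),np.cos(w[2])]])
for c in('side','top'):
 for n in ['leaf_edge','leaf_tab','leaf_bush','leaf_pin','blank_far_end','blank_near_end']: print(c,n,[((np.array(q['xyz'][:2])-w[:2])@Rm,q['xyz'][2]) for q in r.landmark_of(n,c)[:1]])
E
```

```text
clock: 16.45
tcp_pos: [0.5102, -0.0362, 0.218]
orientation: [0.061, 3.137, 0.002]
contact_force: [0.8, -0.7, 1.0]
grip_width: 0.0
gripper_force: 0.0
side leaf_edge [(array([ 0.00073265, -0.07304067]), 0.0538)]
side leaf_tab [(array([0.0017812 , 0.02790933]), 0.0733)]
side leaf_bush [(array([ 0.00255452, -0.01139579]), 0.0675)]
side leaf_pin [(array([0.00315672, 0.0706148 ]), 0.0564)]
side blank_far_end [(array([-0.07185645, -0.30775298]), -0.002)]
side blank_near_end [(array([-0.06547208, -0.00125325]), 0.0359)]
top leaf_edge [(array([-0.00265174, -0.07789823]), 0.0519)]
top leaf_tab [(array([-9.29457688e-05,  3.17286930e-02]), 0.0681)]
top leaf_bush [(array([-0.00064811, -0.01584474]), 0.0662)]
top leaf_pin [(array([0.00339328, 0.07202691]), 0.0522)]
top blank_far_end [(array([ 0.07130844, -0.00438808]), 0.0343)]
top blank_near_end [(array([-0.07229536,  0.00354393]), 0.0313)]
```

View pics/b4.png

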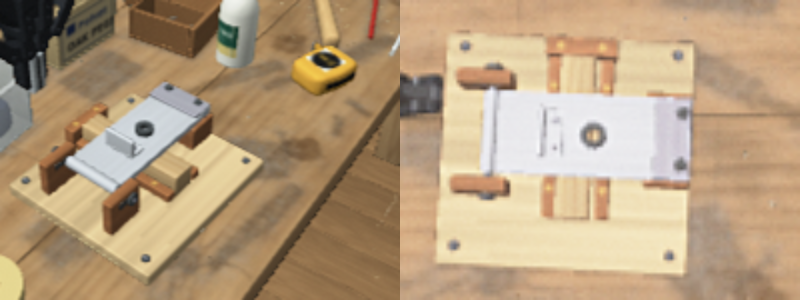

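The leaf lies flat with its edge beneath the lip (top view about (650,135)). The blank is against the stop (about (580,50)), and the pin is at y ≈ 72–74 mm, which is full travel.

```bash
python3 -c "
from bench import r
print(r.hand_in())"
```

```text
the job is handed in; nothing more can be done
None
```

The job is handed in: the blank is against the end stop, the leaf lies flat over it with its edge fully under the keeper lip, and the surrounding things weren't touched; the hand-in returned no verdict.

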